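# Mount the ink-cap palette on its dock

### The job

Set the black ink-cap palette between the side rails of the aluminium dock and gently nudge it along until its hole drops over the brass dowel and it lies flat on the dock, then swing the red-knobbed clip all the way in over the palette's bare end to hold it down. Never force the palette against the dock or dowel, keep it roughly level, and leave everything else on the table where it is.

Things in the scene. Friction and masses are not known exactly. Their poses are not given: they have to be found in the camera images.
- palette: Loose black ink-cap palette, a flat plate 160 x 100 x 6 mm, 0.14 to 0.28 kg. Origin: centre of its underside; x along its long side, away from the hole end; z up. Blocks of coloured hexagonal ink caps, tops 12 mm above the underside, fill both long sides (x -77 to +22 mm, |y| over 18 mm). The other end is bare, with a flush steel wear strip that puts the centre of mass near x = +20 mm.
- palette_grip (a point): Centre, half-way up, of the palette's upright grey grip tab, 25 mm above the middle of the plate's underside. The tab is 14 mm thick along the palette's x, 30 mm wide along its y, and its top is 50 mm above the underside. Axes as the palette's.
- palette_hole (a point): Centre of the palette's locating hole, at the underside: a rectangular hole, 12.5 mm long along the palette's x and 15 mm wide along its y, right through the plate, on its centre line, 36 mm from the grip tab towards the palette's -x.
- dock: Fixed aluminium dock. Origin: underside, midway between the rails; x along its length towards the clip, z up. Base 255 x 128 mm (x -120 to +135 mm), flat deck 12 mm above the origin. Rails along x from -108 to +62 mm, inner faces at y = -51.5 and +51.5 mm, upright to 25 mm above the origin, then flared out to 31 mm. The palette fits between with 1.5 mm to spare each side, its x along the dock's x.
- dowel_slot (a point): Middle of the slot in the dock's deck, at deck height, 36 mm from the dock's origin to -x. A brass dowel, 10 mm across, 6.5 mm high above the deck with a 1 mm chamfer, is clamped in the slot on the dock's centre line. Where it stands differs each time, anywhere up to 21 mm either way along x from this point, and is not measured. Clamped: it does not give under 60 N.
- clip (a joint): Angle of the hold-down clip, a flat steel arm 14 mm wide, 64 mm long, on the dock; light friction, about 0.05 N m. 0 rad: shut, the arm points to the dock's -x, over the palette's bare end. It grows counter-clockwise seen from above (at 1.57 the arm points to the dock's -y). It starts open at 1.75 to 2.5, clear of the palette; stops at 0 and 2.7.
- clip_post (a point): Axis of the clip's upright post, 112 mm from the dock's origin to its +x, at deck height. The clip's arm has its underside 8.5 mm above the deck, so it passes 2.5 mm over a palette that lies flat and is blocked by one that does not.
- clip_knob (a point): Centre, half-way up, of the upright red knob on the clip's arm: 14 mm across, 38 mm high, 46 mm out from the post. This point is 44.5 mm above the table; the knob's foot (top of the arm) is 25.5 mm above it.
- pen_machine: Bystander: black tattoo pen machine lying on the table, 160 mm long, 34 mm high; leave it. Origin under its middle.
- ink_red: Bystander: red ink bottle, 34 mm diameter, 92 mm high; origin under its centre.
- ink_blue: Bystander: blue ink bottle, 34 mm diameter, 92 mm high; origin under its centre.
- ink_yellow: Bystander: yellow ink bottle, 34 mm diameter, 92 mm high; origin under its centre.
- wash_bottle: Bystander: green wash bottle, 60 mm diameter, 150 mm high; origin under its centre.
- ointment_jar: Bystander: white jar with green lid, 68 mm diameter, 50 mm high; origin under its centre.
- rinse_cup: Bystander: steel cup, 66 mm diameter, 60 mm high; origin under its centre.
- cartridge_tray: Bystander: steel tray of needle cartridges, 90 x 130 x 22 mm; origin under its centre.

How it is judged (in metres and radians):
On the way:
1. the palette lies flat on the dock with its hole over the dowel while the clip is still open (z of palette_hole in the frame of dock below 0.0137 m and x of palette_hole in the frame of dock between -0.059 and -0.013 m and x of palette in the frame of dock above -0.023 m and angle between palette's own z axis and vertical below 0.025 rad and angle between the x axis of palette and the x axis of dock, either way round below 0.1 rad and value of joint clip above 1.2 rad), for 0.2 s.
At the end, for the whole second after the job is handed in: The palette lies flat on the dock (within 1.7 mm, 0.025 rad), at rest, its hole over the dowel (within 4 mm of the centre line and in the slot's range), its bare end towards the clip, its middle not over 23 mm to the dock's -x, and the clip is swung in over the bare end, within 0.2 rad of shut (z of palette_hole in the frame of dock between 0.009 and 0.0137 m and x of palette_hole in the frame of dock between -0.059 and -0.013 m and x of palette in the frame of dock above -0.023 m and y of palette_hole in the frame of dock between -0.004 and 0.004 m and angle between palette's own z axis and vertical below 0.025 rad and angle between the x axis of palette and the x axis of dock, either way round below 0.1 rad and value of joint clip below 0.2 rad and linear speed of palette below 0.01 m/s); the robot touches nothing.
It fails at once if the palette is forced against the dock, its dowel or clip with more than 25 N (contact force between palette and dock above 25 N).
It fails at once if the palette is tipped more than about 30 degrees (angle between palette's own z axis and vertical above 0.52 rad).
It fails at once if a bystander is moved by more than 15 mm (distance of any of pen_machine, ink_red, ink_blue, ink_yellow, wash_bottle, ointment_jar, rinse_cup, cartridge_tray from where it was at the start of the episode above 0.015 m).
It also fails if it takes over 69 s, if anything falls off the work surface, if the arm or the gripper's body presses on something with over 40 N, if the wrist force passes 120 N, or if a joint passes its speed limit or range.

### The arm

A 6-joint arm with a two-finger parallel gripper is mounted at the origin on the work surface. World frame = base frame: x ahead of the robot, y to its left, z up, the work surface at z = 0. Lengths are in mm, angles in rad, forces in N, time in s.
With the tool pointing down it reaches from about 275 to 750 mm from the base axis. Payload 10.2 kg.
Tool frame: the origin (TCP) lies between the finger pads; the fingertips stand 17 mm ahead of it and the grasp point (between the pads) lies 2 mm behind it (tips_ahead is the distance from the TCP to the fingertips, in mm); z points along the fingers, y is the line along which they close (so a half turn about z gives the same grasp; the last joint's range is limited). The gripper opens to 85 mm and grips with 20 to 120 N. Pads are 22 mm wide; open, the fingers measure 114 mm over their backs; the gripper's body (76 mm by 85 mm) begins 54 mm behind the grasp point. The pads swing forward as they close: fully open they stand 13 mm farther back than shut.
Start: joints at [1.086, 0.313, 1.498, -0, 1.331, -0.223], TCP at [135.893, 507.114, 220.994] pointing down, gripper open.
Joint ranges: [-2.94, 2.94], [-0.97, 2.17], [0.19, 2.56], [-1.23, 4.37], [0.02, 3.11], [-2.88, 2.88]. Speed limits (rad/s): [2.39, 2.39, 3.01, 3.14, 3.14, 3.14].

### API

Orientations are given as a unit quaternion [w, x, y, z].
In Python, from rig import sense, capture, finish_job, boxes_of, tips_ahead gives the robot as it stands.
- The arm moves only by the tool drive_tool, never from a script. Its argument "commands" is text: rows parted by semicolons, each of 7 numbers parted by spaces: the shift along the world's x, y, z in units of 0.1 m (1.0 is 0.1 m), then the turn, a rotation vector about the world's x, y, z in units of pi/4 rad (1.0 is pi/4 rad), then the opening in per cent of the stroke, from 0 (shut) to 100 (fully open). A call has 1 to 20 rows; each row shifts and turns the commanded pose from where the row before left it; what a row does not reach is not made up. A row lasts 1/12 s, in which the tool goes at most 41.7 mm and 7.16 degrees, less where a joint would pass 70% of its speed; a pose out of reach is approached as far as the arm can. A call with a number of a shift or a turn outside -1 to 1 is refused whole. A call with a gripper value outside its range is refused whole. The fingers move at their own pace and stop on an object; "force" is the grip in N (left out, the last holds). Time passes only in rows, so rows that do not move let the fingers close. It gives the time, the measured TCP pose, the force, the opening and the grip force at its end, in the units of the state.
- sense(): the state, without advancing time (a new reading comes with each control period).
- capture(name): name is "side" or "top" or "wrist"; returns a dict with "pixels" (384x512x3 uint8, blue, green, red), "fov_y" (degrees; the focal length in pixels is half the picture's height over the tangent of half this angle, whatever the lens; pixels are square), "cx", "cy" (the principal point, pixels), "k1" (the pictures are not rectified: a ray, as slopes to the right and down, at radius r is drawn at 1 + k1 r^2 times it, then the intrinsics apply), "position" and "attitude" of the camera in the world; the wrist camera has in their place "tool_from_camera" (4x4, takes a point from camera to tool coordinates, whose origin is the TCP and whose axes are the flange's). Camera axes: x right, y down, z forward; pixel columns grow to the right and rows downward; lengths in mm; the calibration is good to about 2 mm. A picture is of the moment at which its call begins: read the wrist's pose just before it. There is no depth.
- finish_job(): hands the job in; it is judged then, once.
Trained networks look in a picture, given as the dict that the camera call returned (one of the last four; its "shot" number tells which), for a name from the list of things; names that differ only in an ending like _2 or _b are one class to them, and where a whole thing is asked for, a point or a joint stands for the part that bears it (a point fixed in the world has none). Each returns a list of dicts, best first, with "confidence" (0 to 1); they miss things now and then, are a little off and sometimes report something else, mostly with a low value. They report only what shows in the picture. A call takes as long as a camera call.
- boxes_of(picture, name): "position" ([column, row] in pixels, amid what is visible of it).
The state is a dict: "time_s": time; "joints": joint angles; "dq": joint speeds; "tau": joint torques, N m; "eef_pos": TCP position; "ee_rot": TCP orientation; "force": force on the tool from outside, world axes, zero at the start; "wrist_torque": the same for the moment, N m; "grip_width": opening from 0.0 (shut) to 1.0 (fully open); "grip_force": force on a finger pad.
Only numpy, scipy, OpenCV 4.12 (cv2) and the standard library are available. Lean on these libraries where they do the work, as an engineer would, in place of code of your own. Each camera call takes 0.05 s, during which the arm holds its last target. There are 200 camera calls.

## Working session

There is one attempt and no reset: what is moved stays moved. The work goes in short steps, Python scripts to look and compute and a tool call to move; the robot and the scene stay as the last step left them, time stands still between calls to the robot, and variables do not carry over. Pictures are saved under pics/ and viewed, at most 12 in all, crops included, and the job is handed in when it is done.

Besides the shell and the picture viewer there is one more tool, called after ">>>" in YAML: its name, and indented under it one key for each argument. drive_tool: Moves the arm, as the interface text tells. Shifts and turns lie within -1 to 1; 1 stands for 0.1 m of shift or pi/4 rad of turn. Its arguments: {"type":"object","properties":{"commands":{"type":"string"},"force":{"type":"number"}},"required":["commands"]}

```bash
mkdir -p pics; ls; cat > h.py <<'E'
import numpy as np, cv2
from scipy.spatial.transform import Rotation as R
from rig import sense, capture, finish_job, boxes_of, tips_ahead
def q2R(q): return R.from_quat([q[1],q[2],q[3],q[0]]).as_matrix()
def cam(name):
    s=sense(); p=capture(name)
    if name=="wrist":
        T=np.eye(4); T[:3,:3]=q2R(s["ee_rot"]); T[:3,3]=s["eef_pos"]
        M=T@np.array(p["tool_from_camera"]); p["_R"],p["_t"]=M[:3,:3],M[:3,3]
    else:
        a=np.array(p["attitude"]); p["_R"]=a if a.shape==(3,3) else q2R(a); p["_t"]=np.array(p["position"])
    return p
def K(p):
    h,w=p["pixels"].shape[:2]; f=h/2/np.tan(np.radians(p["fov_y"])/2)
    return np.array([[f,0,p["cx"]],[0,f,p["cy"]],[0,0,1]]),np.array([p["k1"],0,0,0,0.])
def ray(p,uv):
    k,d=K(p); x=cv2.undistortPoints(np.array([[uv]],float),k,d)[0,0]
    r=p["_R"]@np.array([x[0],x[1],1]); return p["_t"],r/np.linalg.norm(r)
def onz(p,uv,z):
    o,r=ray(p,uv); return o+r*(z-o[2])/r[2]
def tri(*pu):
    A=np.zeros((3,3));b=np.zeros(3)
    for p,uv in pu:
        o,r=ray(p,uv);P=np.eye(3)-np.outer(r,r);A+=P;b+=P@o
    x=np.linalg.solve(A,b); res=[np.linalg.norm((np.eye(3)-np.outer(ray(p,uv)[1],ray(p,uv)[1]))@(x-ray(p,uv)[0])) for p,uv in pu]
    return x,max(res)
def proj(p,X):
    k,d=K(p); Rt=p["_R"].T
    return cv2.projectPoints(np.atleast_2d(np.array(X,float)),cv2.Rodrigues(Rt)[0],-Rt@p["_t"],k,d)[0][:,0]
E
python3 - <<'E'
from h import *
s=sense(); print(s, tips_ahead() if callable(tips_ahead) else tips_ahead)
ps={n:cam(n) for n in("top","side","wrist")}
for n,p in ps.items():
    print(n,p["_t"].round(1),p["_R"].round(2).tolist(),p["fov_y"],p["k1"])
    for nm in("palette","palette_grip","palette_hole","dock","dowel_slot","clip","clip_post","clip_knob"):
        print(nm,[(np.round(b["position"],1).tolist(),round(b["confidence"],2)) for b in boxes_of(p,nm)[:2]])
cv2.imwrite("pics/a.png",ps["top"]["pixels"]);cv2.imwrite("pics/b.png",ps["side"]["pixels"])
E
```

```text
pics
{'time_s': 0.0, 'joints': array([ 1.08557885e+00,  3.13470440e-01,  1.49845931e+00, -1.61095839e-05,
        1.33101849e+00, -2.23421329e-01]), 'dq': array([-0.00172519, -0.00025534,  0.00096513, -0.00090293, -0.00158057,
       -0.00090346]), 'tau': array([ 1.77374888e-03, -4.12261069e+01, -2.59750199e+01, -8.67402218e-05,
        4.07206608e-03,  1.83318218e-05]), 'eef_pos': array([135.76923809, 506.84678432, 220.4162696 ]), 'ee_rot': array([-2.27823575e-04,  1.30522656e-01,  9.91445095e-01, -6.38401834e-04]), 'force': array([-0.0326504 ,  0.10063971,  0.31237311]), 'wrist_torque': array([-0.04123627, -0.04151057,  0.00499828]), 'grip_force': 0.0, 'grip_width': 0.9996060323367583} 17.0
top [ 300.4  -21.7 1293.9] [[-0.01, -0.98, 0.21], [-1.0, 0.01, -0.0], [0.0, -0.21, -0.98]] 50.325977368819025 -0.1429559123411867
palette [([306.9, 197.1], 0.6)]
palette_grip [([308.3, 200.2], 0.9)]
palette_hole [([307.7, 202.7], 0.97), ([272.3, 144.6], 0.69)]
dock [([191.4, 210.7], 0.86), ([385.7, 147.8], 0.48)]
dowel_slot [([194.1, 210.4], 0.86), ([389.4, 255.3], 0.64)]
clip [([383.1, 151.3], 0.63)]
clip_post [([190.9, 208.5], 0.89)]
clip_knob [([155.2, 204.3], 0.52), ([307.6, 200.8], 0.21)]
side [ 182.5 -873.9 1091. ] [[0.93, -0.27, 0.25], [-0.37, -0.7, 0.61], [0.02, -0.66, -0.75]] 43.122398973669405 -0.019882568625204017
palette [([275.3, 240.3], 0.85)]
palette_grip [([316.9, 186.8], 0.67), ([273.8, 239.2], 0.58)]
palette_hole [([270.6, 240.1], 0.83), ([219.5, 154.9], 0.66)]
dock [([222.3, 156.1], 0.8), ([243.1, 332.9], 0.61)]
dowel_slot [([219.5, 155.2], 0.79)]
clip [([280.0, 117.7], 0.71), ([206.5, 122.2], 0.42)]
clip_post [([218.6, 151.9], 0.58)]
clip_knob []
wrist [ 65.6 527.  373.8] [[0.26, 0.93, 0.28], [0.97, -0.25, -0.08], [-0.0, 0.29, -0.96]] 65.14007814234591 -0.04687111967350478
palette []
palette_grip []
palette_hole []
dock []
dowel_slot []
clip []
clip_post []
clip_knob []
```

```bash
python3 - <<'E'
import cv2
a=cv2.imread("pics/a.png");b=cv2.imread("pics/b.png")
cv2.imwrite("pics/a2.png",cv2.resize(a[100:330,100:420],(800,575),interpolation=cv2.INTER_CUBIC))
cv2.imwrite("pics/b2.png",cv2.resize(b[60:300,130:450],(800,600),interpolation=cv2.INTER_CUBIC))
E
```

```text
(no output)
```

View pics/a2.png

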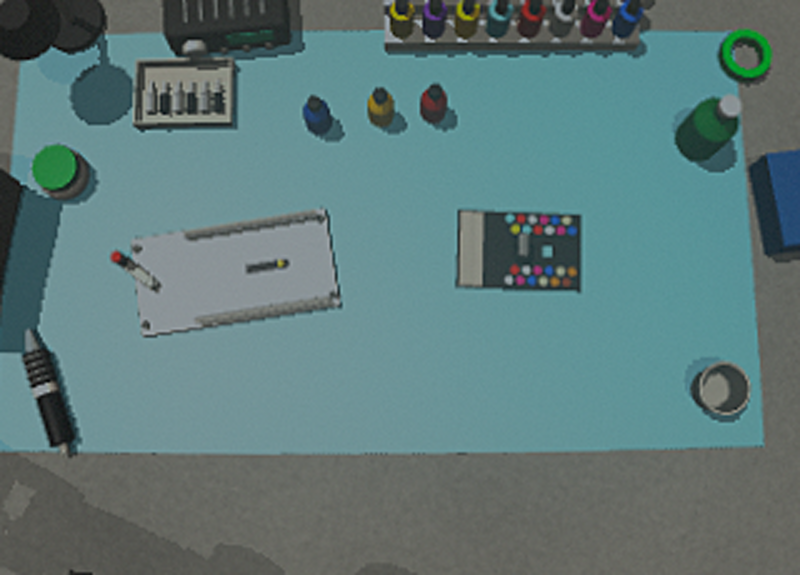

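View pics/b2.png

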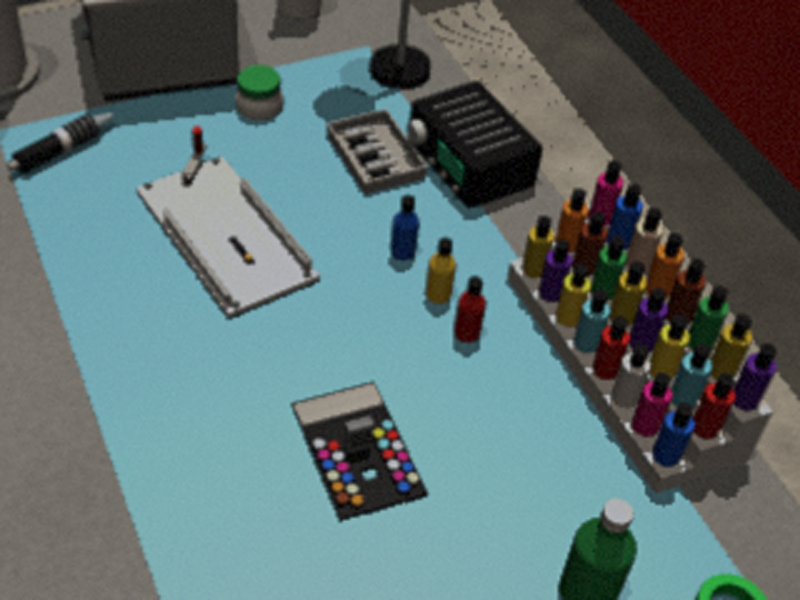

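The top view (crop) shows the dock at the left, with its deck corners at (131,237), (325,209), (341,305) and (145,336). The brass dowel is at (285,263), the red knob at (117,257), and the palette at about (520,250) with its bare end to the left, towards the clip side. The side view agrees. Next I'll get coarse world poses.

```bash
python3 - <<'E'
from h import *
p=cam("top");q=cam("side")
f=lambda u:(u[0]/2.5+100-.2,u[1]/2.5+100-.2)
for n,u,z in [("Dpost-R",(131,237),10),("D",(325,209),12),("D",(341,305),12),("D",(145,336),12),("slotL",(247,268),12),("dowel",(285,263),18),("knobtop",(117,257),63),("P",(459,209),6),("P",(581,212),6),("P",(580,292),6),("P",(457,289),6),("tabtop",(525,240),50),("holeinplate",(547,251),3)]:
    print(n,onz(p,f(u),z).round(1))
gs=lambda u:(u[0]/2.5+130-.2,u[1]/2.5+60-.2)
for n,u,z in [("dowel",(248,257),18),("knobtop",(197,130),63),("hole",(371,475),3),("tabtop",(360,423),50)]: print(n,onz(q,gs(u),z).round(1))
print(tri((p,f((285,263))),(q,gs((248,257)))),tri((p,f((117,257))),(q,gs((197,130)))))
E
```

```text
Dpost-R [553.2 318.6  10. ]
D [587.9  67.3  12. ]
D [463.7  46.2  12. ]
D [425.1 294.6  12. ]
slotL [511.7 166.3  12. ]
dowel [516.8 117.1  18. ]
knobtop [517.7 321.   63. ]
P [ 588.1 -105.5    6. ]
P [ 583.  -264.1    6. ]
P [ 478.5 -258.2    6. ]
P [ 483.8 -100.9    6. ]
tabtop [ 538.2 -184.    50. ]
holeinplate [ 532.6 -218.2    3. ]
dowel [518.2 119.8  18. ]
knobtop [520.5 319.4  63. ]
hole [ 535.3 -220.8    3. ]
tabtop [ 535.8 -184.    50. ]
(array([516.70473879, 116.69482061,  21.34845047]), np.float64(0.4494411651653344)) (array([519.51827829, 321.29477852,  61.38243015]), np.float64(1.528183954532342))
```

>>> drive_tool:
  commands: "0.24 -0.26 0 0 0 0.15 100;0.24 -0.26 0 0 0 0.15 100;0.24 -0.26 0 0 0 0 100;0.24 -0.26 0 0 0 0 100;0.24 -0.26 0 0 0 0 100;0.24 -0.26 0 0 0 0 100;0.24 -0.26 0 0 0 0 100;0.24 -0.26 0 0 0 0 100;0.24 -0.26 0 0 0 0 100;0.24 -0.26 0 0 0 0 100;0.24 -0.26 0 0 0 0 100;0.24 -0.26 0 0 0 0 100;0.24 -0.26 0 0 0 0 100;0.2 -0.2 0 0 0 0 100;0 0 0 0 0 0 100;0 0 0 0 0 0 100"

```text
time_s: 2.78
eef_pos: [467.5, 149.3, 220.7]
ee_rot: [-0.0, 0.016, 1.0, 0.0]
force: [-0.4, 0.6, -0.6]
grip_width: 0.999
grip_force: 0.0
```

```bash
python3 - <<'E'
from h import *
import pickle
p=cam("wrist"); print(sense()["eef_pos"],p["_t"])
for nm in("dock","dowel_slot","clip","clip_post","clip_knob"):
  print(nm,[(np.round(b["position"],1).tolist(),round(b["confidence"],2)) for b in boxes_of(p,nm)[:2]])
pickle.dump(p,open("w1.pkl","wb"))
cv2.imwrite("pics/c.png",cv2.resize(p["pixels"],(800,600),interpolation=cv2.INTER_CUBIC))
E
```

```text
[466.88070361 150.07648558 220.80848557] [394.83730675 152.61518647 374.06056917]
dock [([285.8, 193.2], 0.95)]
dowel_slot [([286.5, 190.9], 0.85)]
clip [([388.5, 198.3], 0.56)]
clip_post [([286.4, 196.2], 0.63)]
clip_knob [([388.7, 195.1], 0.73)]
```

View pics/c.png

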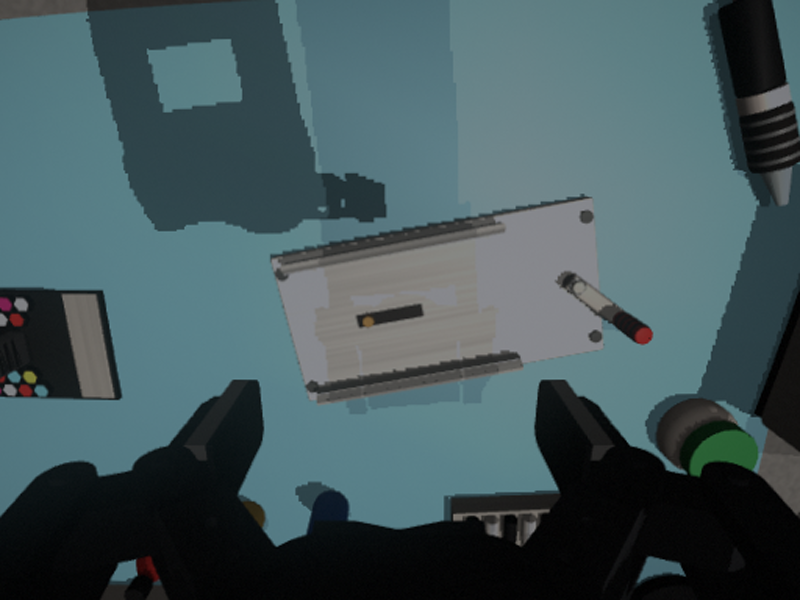

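The wrist view shows the deck corners at (270,257), (591,196), (603,350) and (316,403). The dowel is at (368,321), the slot runs from 357 to 424, the clip post is at (568,281), and the knob top is at (642,334). I'll fit the dock pose from these.

```bash
cat >> h.py <<'E'
def fit2(L,W):  # planar rigid: local->world
    L,W=np.array(L,float),np.array(W,float)[:,:2]; l=(L-L.mean(0))@[1,1j]; w=(W-W.mean(0))@[1,1j]
    a=np.angle((w*l.conj()).sum()); c=np.exp(1j*a)
    t=W.mean(0)@[1,1j]-c*(L.mean(0)@[1,1j]); e=abs(L@[1,1j]*c+t-W@[1,1j])
    return a,np.array([t.real,t.imag]),e
def tl(a,t,W): z=(np.array(W[:2])-t)@[1,1j]*np.exp(-1j*a); return np.array([z.real,z.imag])
E
python3 - <<'E'
from h import *
import pickle
p=pickle.load(open("w1.pkl","rb")); s=1.5625
f=lambda u:((u[0]+.5)/s-.5,(u[1]+.5)/s-.5)
# image up=-x world; dock +y is world -x => image up
L=[(-120,64),(135,64),(135,-64),(-120,-64)]
U=[(270,257),(591,196),(603,350),(316,403)]
W=[onz(p,f(u),12) for u in U]
a,t,e=fit2(L,W); print(np.degrees(a),t,e,np.round(W,1).tolist())
for n,u,z in[("dowel",(368,321),18.5),("sl",(357,322),12),("sr",(424,310),12),("post",(568,281),22),("knob",(642,334),63.5)]:
    X=onz(p,f(u),z); print(n,X.round(1),tl(a,t,X).round(1))
g=p["pixels"]; cv2.imwrite("pics/d.png",cv2.resize(g[110:270,160:420],(780,480),interpolation=cv2.INTER_CUBIC))
E
```

```text
99.4338367458525 [509.94503428 177.87436784] [2.26294921 2.27399664 2.84098586 4.63932432] [[464.2, 49.2, 12.0], [425.0, 298.3, 12.0], [552.3, 319.0, 12.0], [593.3, 74.6, 12.0]]
dowel [517.6 124.   18.5] [-54.4   1.3]
sl [520.4 114.5  12. ] [-64.3   0. ]
sr [512.  169.3  12. ] [-8.8 -0.6]
post [488.8 281.3  22. ] [105.5   3.9]
knob [518.6 322.6  63.5] [141.4 -32.3]
```

View pics/d.png

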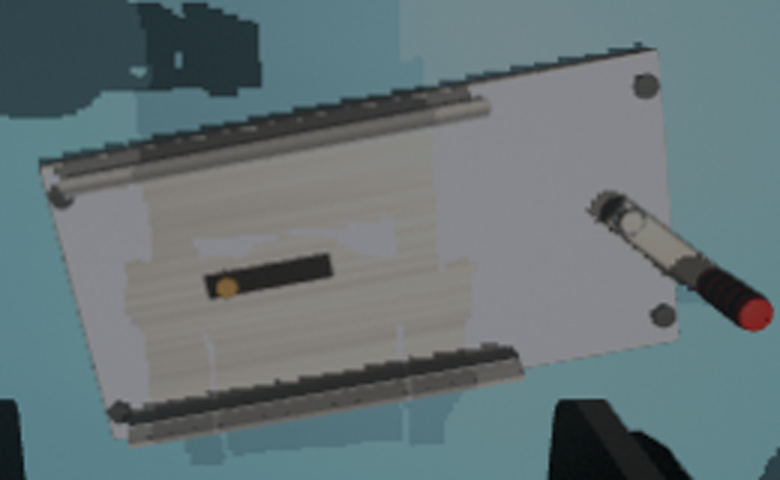

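>>> drive_tool:
  commands: "0.02 -0.4 0 0 0 0 100;0.02 -0.4 0 0 0 0 100;0.02 -0.4 0 0 0 0 100;0.02 -0.4 0 0 0 0 100;0.02 -0.4 0 0 0 0 100;0.02 -0.4 0 0 0 0 100;0.02 -0.4 0 0 0 0 100;0.02 -0.4 0 0 0 0 100;0.02 -0.2 0 0 0 0 100;0 0 0 0 0 0 100;0 0 0 0 0 0 100"

```text
time_s: 4.0
eef_pos: [484.9, -190.0, 220.8]
ee_rot: [-0.0, 0.016, 1.0, 0.0]
force: [-0.5, 0.5, -1.0]
grip_width: 0.999
grip_force: 0.0
```

```bash
python3 - <<'E'
from h import *
import pickle
p=cam("wrist"); print(sense()["eef_pos"],p["_t"])
for nm in("palette","palette_grip","palette_hole"):
  print(nm,[(np.round(b["position"],1).tolist(),round(b["confidence"],2)) for b in boxes_of(p,nm)[:2]])
pickle.dump(p,open("w2.pkl","wb"))
cv2.imwrite("pics/e.png",cv2.resize(p["pixels"][100:300,150:410],(780,600),interpolation=cv2.INTER_CUBIC))
E
```

```text
[ 484.9826929  -189.111952    220.94051863] [ 412.19553865 -186.80402064  374.17785247]
palette [([264.4, 200.9], 0.78)]
palette_grip [([262.8, 197.2], 0.95)]
palette_hole [([259.9, 198.8], 0.9), ([476.3, 182.5], 0.5)]
```

View pics/e.png

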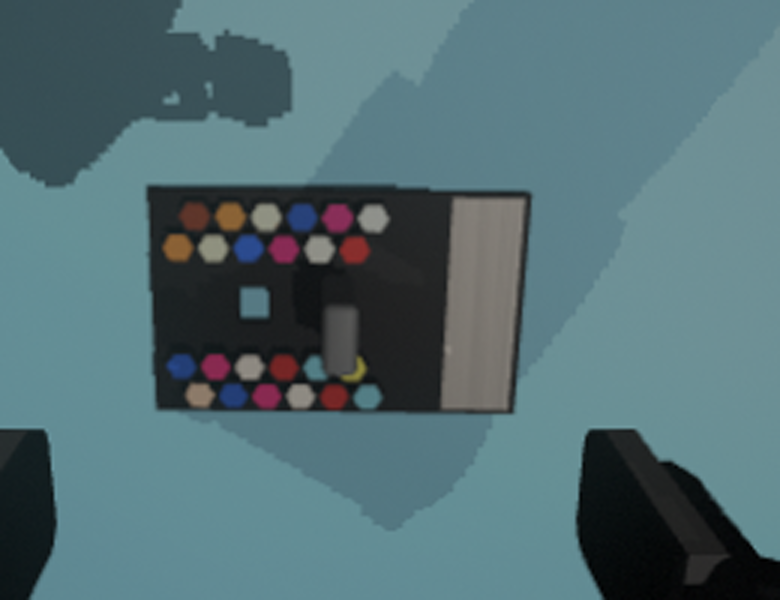

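The palette view (3× crop, offset 150,100) shows the corners at (148,187), (530,192), (512,412) and (157,410). The hole is centred at (255,303) and the tab top at (340,340). The dock crop (offset 160,110) shows the dowel at (227,288).

```bash
python3 - <<'E'
from h import *
import pickle
from scipy.optimize import least_squares
p=pickle.load(open("w1.pkl","rb")); q=pickle.load(open("w2.pkl","rb"))
def fit(p,off,L,U,free):
    P=[((u[0]+.5)/3-.5+off[0],(u[1]+.5)/3-.5+off[1]) for u in U]; L=np.array(L,float)
    def w(v): c,s=np.cos(v[2]),np.sin(v[2]); return np.c_[c*L[:,0]-s*L[:,1]+v[0],s*L[:,0]+c*L[:,1]+v[1],L[:,2]+(v[3] if free else 0)]
    r=least_squares(lambda v:(proj(p,w(v))-P).ravel(),[510,0,1.6,0][:3+free],x_scale=[10,10,.1,1][:3+free],loss="soft_l1")
    v=r.x; print(v[:2].round(2),np.degrees(v[2]).round(2),v[3:],"res px",np.hypot(*(proj(p,w(v))-P).T).round(2)); return v,P
DL=[(-120,64,12),(135,64,12),(135,-64,12),(-120,-64,12),(-62,0,12),(-10,0,12)]
DU=[(40,165),(655,48),(678,337),(113,437),(207,287),(332,265)]
for fr in(0,1):
    v,_=fit(p,(160,110),DL,DU,fr)
    for n,u,z in[("dowel",(227,287),18.5),("post",(606,207),22),("knob",(755,315),63.5)]:
        X=onz(p,((u[0]+.5)/3-.5+160,(u[1]+.5)/3-.5+110),z+(v[3] if fr else 0)); print(n,X.round(1),tl(v[2],v[:2],X).round(1))
PL=[(-80,50,6),(80,50,6),(80,-50,6),(-80,-50,6),(-36,0,6),(-7,15,50),(7,15,50),(7,-15,50),(-7,-15,50)]
PU=[(148,187),(530,192),(512,412),(157,410),(255,302),(326,306),(357,306),(355,374),(323,374)]
for fr in(0,1): fit(q,(150,100),PL,PU,fr)
E
```

```text
[509.34 176.61] 99.0 [] res px [1.21 1.48 1.45 1.22 0.57 1.31]
dowel [517.7 124.   18.5] [-53.3  -0.1]
post [487.5 279.2  22. ] [104.7   5.5]
knob [519.9 323.5  63.5] [143.4 -33.4]
[510.17 176.76] 99.04 [-3.63075179] res px [0.42 0.25 0.68 0.71 1.03 1.42]
dowel [519.  123.7  14.9] [-53.8  -0.4]
post [488.4 280.5  18.4] [105.9   5.2]
knob [521.4 325.5  59.9] [145.1 -34.4]
[ 534.92 -181.26] 87.48 [] res px [0.44 0.65 0.61 0.61 0.6  1.54 1.14 1.22 0.99]
[ 535.82 -181.28] 87.47 [-2.78035454] res px [0.46 0.36 0.26 0.83 0.48 1.56 1.08 0.99 0.83]
```

>>> drive_tool:
  commands: "0.17 0.027 0 0 0 -0.016 100;0.17 0.027 -0.1 0 0 0 100;0.17 0.027 -0.3 0 0 0 100;0 0 -0.3 0 0 0 100;0 0 -0.3 0 0 0 100;0 0 -0.3 0 0 0 100;0 0 -0.2 0 0 0 100;0 0 -0.2 0 0 0 100;0 0 -0.19 0 0 0 100;0 0 0 0 0 0 100;0 0 0 0 0 0 100;0 0 0 0 0 0 0;0 0 0 0 0 0 0;0 0 0 0 0 0 0;0 0 0 0 0 0 0;0 0 0 0 0 0 0;0 0 0 0 0 0 0;0 0 0 0 0 0 0"
  force: 40

```text
time_s: 5.7
eef_pos: [536.2, -181.9, 32.5]
ee_rot: [0.0, 0.022, 1.0, -0.0]
force: [0.1, 0.3, 4.6]
grip_width: 0.152
grip_force: 40.2
```

>>> drive_tool:
  commands: "0 0 0.1 0 0 0 0;0 0 0.2 0 0 0 0;0 0 0.2 0 0 0 0;0 0 0.1 0 0 0 0;-0.03 0.2 0 0 0 0.064 0;-0.03 0.35 0 0 0 0.064 0;-0.03 0.4 0 0 0 0.064 0;-0.03 0.4 0 0 0 0.064 0;-0.03 0.4 0 0 0 0 0;-0.03 0.4 0 0 0 0 0;-0.03 0.4 0 0 0 0 0;-0.02 0.4 0 0 0 0 0;0 0.35 0 0 0 0 0;0 0.11 0 0 0 0 0;0 0 0 0 0 0 0;0 0 0 0 0 0 0;0 0 0 0 0 0 0"

```text
time_s: 7.12
eef_pos: [513.1, 158.1, 91.9]
ee_rot: [-0.0, -0.078, 0.997, -0.0]
force: [-0.0, -0.5, -1.8]
grip_width: 0.145
grip_force: 39.6
```

```bash
python3 - <<'E'
from h import *
import pickle
s=sense(); print(s["eef_pos"],s["force"],s["wrist_torque"],s["ee_rot"],s["grip_width"])
p=cam("wrist"); t=cam("top"); sd=cam("side")
pickle.dump((p,t,sd),open("w3.pkl","wb"))
im=cv2.resize(p["pixels"][110:310,130:400],(800,593),interpolation=cv2.INTER_CUBIC)
cv2.imwrite("pics/f.png",im)
E
```

```text
[513.11993456 158.09494013  91.94190114] [-0.0318437  -0.51616102 -1.81156187] [-0.00988626 -0.02443539  0.0043242 ] [-1.69795629e-04 -7.83658734e-02  9.96924639e-01 -1.61047343e-04] 0.14488423792525695
```

View pics/f.png

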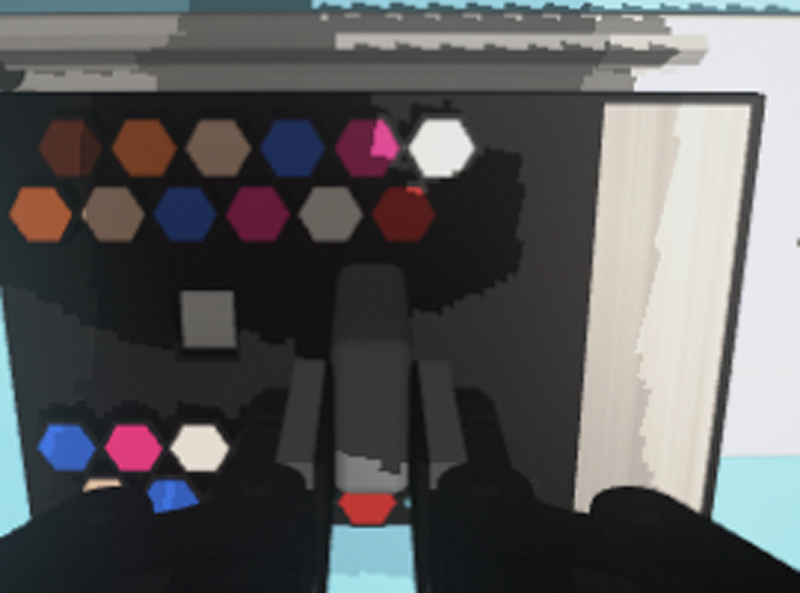

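The wrist view shows the palette held level, its long edge (row 95) parallel to the dock edge (row 13). The hole is at (208,320) and the bare end to the right. I'll work out the lateral offset from this picture.

```bash
python3 - <<'E'
from h import *
import pickle
p,t,sd=pickle.load(open("w3.pkl","rb")); s=800/270
f=lambda u:((u[0]+.5)/s-.5+130,(u[1]+.5)/s-.5+110)
a=np.radians(99.0); D=np.array([510.2,176.8])
for b in(0,-3.0):
  for n,u,z in[("corner y50 x80",(763,95),65.6),("edge y50",(100,94),65.6),("hole -36,0",(208,320),65.6),("far x80 y-50?",(708,515),65.6),("dock edge y64",(300,13),12),("dock edge y64",(700,14),12)]:
    X=onz(p,f(u),z+b); print(b,n,X.round(1),tl(a,D,X).round(2))
print("tcp dock",tl(a,D,[513.1,158.1]))
for c,nm in((t,"top"),(sd,"side")):
  h,w=200,260
  X=proj(c,[[513,158,60]])[0].astype(int); 
  cv2.imwrite(f"pics/g_{nm}.png",cv2.resize(c["pixels"][X[1]-50:X[1]+50,X[0]-65:X[0]+65],(780,600),interpolation=cv2.INTER_CUBIC)); print(X)
E
```

```text
0 corner y50 x80 [450.9 229.6  65.6] [61.38 50.32]
0 edge y50 [471.8  97.1  65.6] [-72.7   50.43]
0 hole -36,0 [516.9 123.8  65.6] [-53.38   1.67]
0 far x80 y-50? [547.6 244.5  65.6] [ 60.97 -47.57]
0 dock edge y64 [452.5 131.1  12. ] [-36.14  64.18]
0 dock edge y64 [436.4 232.1  12. ] [66.21 64.25]
-3.0 corner y50 x80 [451.1 230.9  62.6] [62.7  49.95]
-3.0 edge y50 [472.3  96.3  62.6] [-73.61  50.06]
-3.0 hole -36,0 [518.2 123.4  62.6] [-53.97   0.48]
-3.0 far x80 y-50? [549.4 246.1  62.6] [ 62.29 -49.58]
-3.0 dock edge y64 [452.6 130.9   9. ] [-36.37  64.08]
-3.0 dock edge y64 [436.3 233.2   9. ] [67.29 64.14]
tcp dock [-18.92343192   0.06102831]
[199 204]
[222 145]
```

View pics/g_side.png

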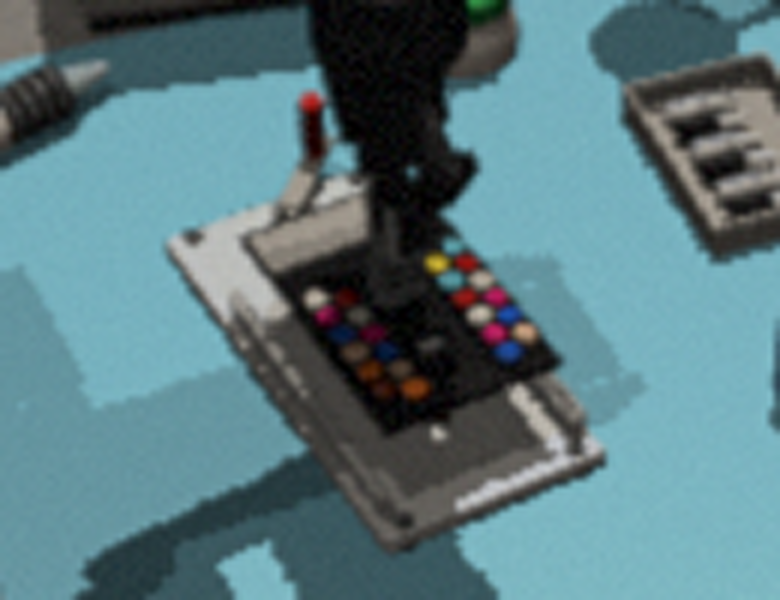

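The side view agrees: the palette is level above the dock, between the rails, and the clip is open. I'll lower it gently with a lighter grip.

>>> drive_tool:
  commands: "0 0 -0.1 0 0 0 0;0 0 -0.1 0 0 0 0;0 0 -0.06 0 0 0 0;0 0 -0.04 0 0 0 0;0 0 -0.02 0 0 0 0;0 0 -0.01 0 0 0 0;0 0 -0.01 0 0 0 0;0 0 -0.01 0 0 0 0;0 0 -0.01 0 0 0 0;0 0 -0.01 0 0 0 0;0 0 0 0 0 0 0;0 0 0 0 0 0 0"
  force: 20

```text
time_s: 8.27
eef_pos: [513.1, 159.2, 55.0]
ee_rot: [0.0, -0.079, 0.997, -0.0]
force: [-0.4, -0.2, -0.3]
grip_width: 0.144
grip_force: 39.6
```

>>> drive_tool:
  commands: "0.0015 -0.01 0 0 0 0 0;0 0 -0.01 0 0 0 0;0 0 -0.01 0 0 0 0;0 0 -0.01 0 0 0 0;0 0 -0.005 0 0 0 0;0 0 0 0 0 0 0;0 0 0 0 0 0 0;0 0 0 0 0 0 0"
  force: 20

```text
time_s: 8.93
eef_pos: [513.2, 158.2, 51.5]
ee_rot: [0.0, -0.079, 0.997, -0.0]
force: [-0.3, 0.4, -1.3]
grip_width: 0.145
grip_force: 39.6
```

Nothing has touched yet. Lowering in 0.5 mm steps.

>>> drive_tool:
  commands: "0 0 -0.005 0 0 0 0;0 0 -0.005 0 0 0 0;0 0 0 0 0 0 0;0 0 0 0 0 0 0"

```text
time_s: 9.27
eef_pos: [513.2, 158.2, 50.5]
ee_rot: [-0.0, -0.079, 0.997, -0.0]
force: [0.2, -0.7, -0.9]
grip_width: 0.149
grip_force: 39.6
```

>>> drive_tool:
  commands: "0 0 -0.005 0 0 0 0;0 0 0 0 0 0 0;0 0 0 0 0 0 0"

```text
time_s: 9.52
eef_pos: [513.2, 158.2, 50.0]
ee_rot: [-0.0, -0.079, 0.997, 0.0]
force: [0.4, -0.4, -0.6]
grip_width: 0.147
grip_force: 39.6
```

>>> drive_tool:
  commands: "0 0 -0.005 0 0 0 0;0 0 0 0 0 0 0;0 0 0 0 0 0 0"

```text
time_s: 9.77
eef_pos: [513.2, 158.2, 49.5]
ee_rot: [-0.0, -0.079, 0.997, 0.0]
force: [0.6, 0.6, -1.9]
grip_width: 0.145
grip_force: 39.6
```

>>> drive_tool:
  commands: "0 0 -0.005 0 0 0 0;0 0 0 0 0 0 0;0 0 0 0 0 0 0"

```text
time_s: 10.02
eef_pos: [513.2, 158.2, 49.0]
ee_rot: [-0.0, -0.079, 0.997, -0.0]
force: [0.3, -0.3, -1.8]
grip_width: 0.145
grip_force: 39.6
```

>>> drive_tool:
  commands: "0 0 -0.005 0 0 0 0;0 0 -0.005 0 0 0 0;0 0 0 0 0 0 0;0 0 0 0 0 0 0"

```text
time_s: 10.35
eef_pos: [513.2, 158.2, 48.0]
ee_rot: [-0.0, -0.079, 0.997, -0.0]
force: [1.0, -0.0, -1.0]
grip_width: 0.146
grip_force: 39.6
```

>>> drive_tool:
  commands: "0 0 -0.005 0 0 0 0;0 0 -0.005 0 0 0 0;0 0 0 0 0 0 0;0 0 0 0 0 0 0"

```text
time_s: 10.68
eef_pos: [513.2, 158.2, 47.0]
ee_rot: [-0.0, -0.079, 0.997, -0.0]
force: [-1.0, -0.1, -1.7]
grip_width: 0.151
grip_force: 39.6
```

>>> drive_tool:
  commands: "0 0 -0.005 0 0 0 0;0 0 -0.005 0 0 0 0;0 0 0 0 0 0 0;0 0 0 0 0 0 0"

```text
time_s: 11.02
eef_pos: [513.2, 158.2, 46.0]
ee_rot: [-0.0, -0.079, 0.997, 0.0]
force: [-0.5, -0.5, -1.5]
grip_width: 0.146
grip_force: 39.6
```

>>> drive_tool:
  commands: "0 0 -0.005 0 0 0 0;0 0 -0.005 0 0 0 0;0 0 0 0 0 0 0;0 0 0 0 0 0 0"

```text
time_s: 11.35
eef_pos: [513.2, 158.2, 45.0]
ee_rot: [-0.0, -0.079, 0.997, -0.0]
force: [-0.5, -0.4, -0.9]
grip_width: 0.148
grip_force: 39.6
```

>>> drive_tool:
  commands: "0 0 -0.003 0 0 0 0;0 0 0 0 0 0 0;0 0 0 0 0 0 40;0 0 0 0 0 0 40;0 0 0 0 0 0 40;0 0 0 0 0 0 60;0 0 0 0 0 0 60;0 0 0.1 0 0 0 60;0 0 0.2 0 0 0 60;0 0 0.3 0 0 0 60;0 0 0.35 0 0 0 60;-0.1 0 0.35 0 0 0 60;-0.1 0 0.35 0 0 0 60;-0.15 0 0.1 0 0 0 60;0 0 0 0 0 0 60;0 0 0 0 0 0 60"

```text
time_s: 12.68
eef_pos: [478.1, 158.3, 220.5]
ee_rot: [0.001, -0.079, 0.997, -0.0]
force: [-0.4, -0.6, -0.8]
grip_width: 0.599
grip_force: 0.0
```

```bash
python3 - <<'E'
from h import *
import pickle
s=sense(); print(s["time_s"],s["eef_pos"],s["force"],s["grip_width"])
p=cam("wrist"); pickle.dump(p,open("w4.pkl","wb"))
cv2.imwrite("pics/i.png",cv2.resize(p["pixels"][60:340,100:470],(792,600),interpolation=cv2.INTER_CUBIC))
E
```

```text
12.6833 [478.11818911 158.28778773 220.47855119] [-0.3711329  -0.64894584 -0.84500035] 0.5985026243510063
```

View pics/i.png

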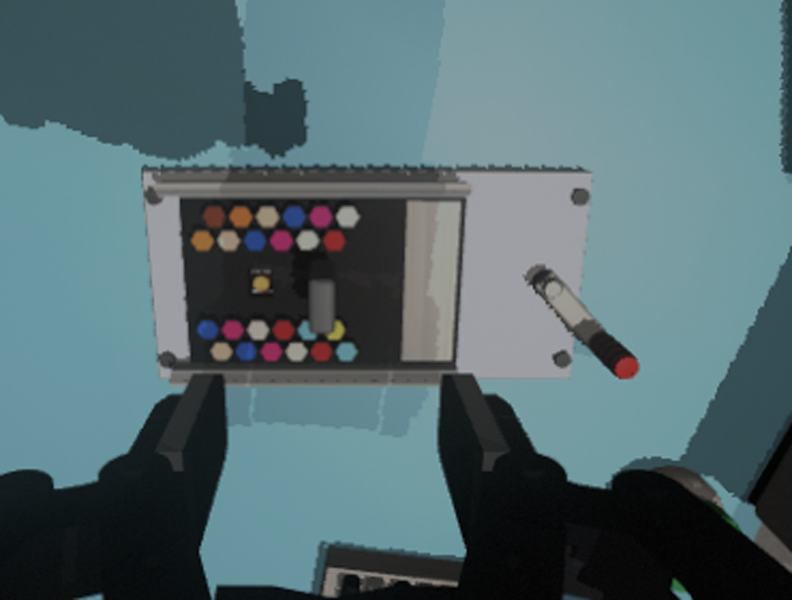

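The hole now shows the dowel inside it at (260,283), and the palette lies square between the rails. The knob top is at (626,367). I'll locate the knob and plan the arc.

```bash
python3 - <<'E'
from h import *
import pickle
p=pickle.load(open("w4.pkl","rb")); s=792/370
f=lambda u:((u[0]+.5)/s-.5+100,(u[1]+.5)/s-.5+60)
a=np.radians(99.0); D=np.array([510.2,176.8]); ux=np.array([np.cos(a),np.sin(a)]); uy=np.array([-ux[1],ux[0]])
q=pickle.load(open("w1.pkl","rb"))
k1=((755.5)/3-.5+160,315.5/3-.5+110)
print("tri knob",tri((p,f((626,367))),(q,k1)))
for n,u,z in[("knob",(626,367),60.5),("palcorner 80,50",(464,198),15),("pal -80,50",(181,199),15),("hole",(261,281),15)]:
    X=onz(p,f(u),z); print(n,X.round(1),tl(a,D,X).round(1))
pts=[]
for th in np.append(np.linspace(2.33,0,9),-.03):
    L=np.array([112-46*np.cos(th),-46*np.sin(th)]); pts.append(D+L[0]*ux+L[1]*uy); print(round(th,2),L.round(1),pts[-1].round(1),(pts[-1]-pts[-2]).round(1) if len(pts)>1 else "")
E
```

```text
tri knob (array([518.30779164, 321.2954387 ,  67.47160976]), np.float64(0.03134552682896181))
knob [520.8 325.2  60.5] [144.9 -33.7]
palcorner 80,50 [451.9 229.9  15. ] [61.6 49.3]
pal -80,50 [477.4  73.   15. ] [-97.4  48.7]
hole [518.  123.6  15. ] [-53.8   0.6]
2.33 [143.7 -33.4] [520.7 323.9] 
2.04 [132.7 -41.1] [530.  314.3] [ 9.3 -9.6]
1.75 [120.1 -45.3] [536.1 302.5] [  6.2 -11.8]
1.46 [106.7 -45.7] [538.6 289.4] [  2.5 -13.1]
1.16 [ 93.8 -42.3] [537.3 276.1] [ -1.4 -13.3]
0.87 [ 82.5 -35.3] [532.1 263.8] [ -5.1 -12.3]
0.58 [ 73.6 -25.3] [523.7 253.4] [ -8.5 -10.3]
0.29 [ 67.9 -13.2] [512.6 246. ] [-11.1  -7.5]
0.0 [66. -0.] [499.9 242. ] [-12.7  -4. ]
-0.03 [66.   1.4] [498.5 241.8] [-1.4 -0.2]
```

>>> drive_tool:
  commands: "0.1 0.35 0 0 0 0 80;0.1 0.35 0 0 0 0 80;0.1 0.35 0 0 0 0 80;0.1 0.35 0 0 0 0 80;0.026 0.257 -0.1 0 0 0 80;0 0 -0.3 0 0 0 80;0 0 -0.3 0 0 0 80;0 0 -0.3 0 0 0 80;0 0 -0.25 0 0 0 80;0 0 -0.25 0 0 0 80;0 0 -0.2 0 0 0 80;0 0 0 0 0 0 80;0 0 0 0 0 0 0;0 0 0 0 0 0 0;0 0 0 0 0 0 0;0 0 0 0 0 0 0;0 0 0 0 0 0 0;0 0 0 0 0 0 0"
  force: 20

```text
time_s: 14.23
eef_pos: [521.2, 323.9, 50.7]
ee_rot: [0.001, -0.079, 0.997, 0.0]
force: [-1.0, -1.4, 5.0]
grip_width: 0.13
grip_force: 19.5
```

>>> drive_tool:
  commands: "0.05 -0.046 0 0 0 0 0;0.043 -0.05 0 0 0 0 0;0.034 -0.057 0 0 0 0 0;0.028 -0.061 0 0 0 0 0;0.016 -0.065 0 0 0 0 0;0.009 -0.066 0 0 0 0 0;-0.003 -0.067 0 0 0 0 0;-0.011 -0.066 0 0 0 0 0;0 0 0 0 0 0 0"

```text
time_s: 14.98
eef_pos: [537.6, 275.4, 50.5]
ee_rot: [0.0, -0.078, 0.997, 0.0]
force: [-0.9, 1.8, 6.9]
grip_width: 0.13
grip_force: 20.8
```

>>> drive_tool:
  commands: "-0.022 -0.063 0 0 0 0 0;-0.029 -0.06 0 0 0 0 0;-0.038 -0.055 0 0 0 0 0;-0.047 -0.048 0 0 0 0 0;-0.053 -0.041 0 0 0 0 0;-0.058 -0.034 0 0 0 0 0;-0.062 -0.024 0 0 0 0 0;-0.065 -0.016 0 0 0 0 0;-0.01 0 0 0 0 0 0;0 0 0 0 0 0 0;0 0 0 0 0 0 0"

```text
time_s: 15.9
eef_pos: [499.0, 241.1, 50.2]
ee_rot: [0.0, -0.079, 0.997, -0.001]
force: [0.1, -4.6, 7.5]
grip_width: 0.13
grip_force: 22.0
```

```bash
python3 - <<'E'
from h import *
s=sense(); print(s["eef_pos"],s["force"],s["grip_width"])
p=cam("side"); cv2.imwrite("pics/j.png",cv2.resize(p["pixels"][80:200,150:310],(800,600),interpolation=cv2.INTER_CUBIC))
E
```

```text
[498.96210854 241.11277173  50.22343229] [ 0.1489819  -4.57638171  7.47941091] 0.12997309605823731
```

View pics/j.png

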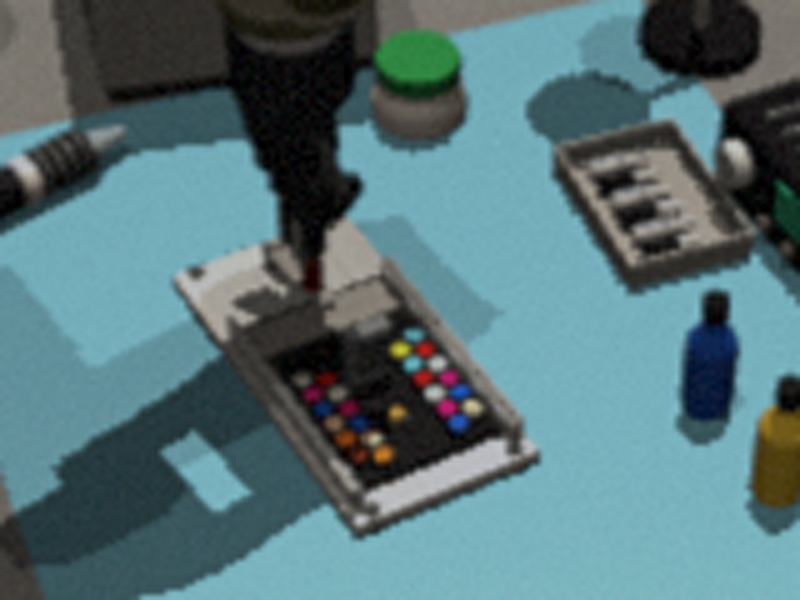

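The clip is over the palette's bare end, with the red knob at (312,272), and the dowel shows in the hole at (397,411). I'll release and back off.

>>> drive_tool:
  commands: "0 0 0 0 0 0 25;0 0 0 0 0 0 40;0 0 0 0 0 0 45;0 0 0 0 0 0 45;0 0 0.1 0 0 0 45;0 0 0.2 0 0 0 45;0 0 0.3 0 0 0 45;0 0 0.35 0 0 0 45;-0.1 -0.2 0.35 0 0 0 45;-0.1 -0.3 0.35 0 0 0 45;-0.1 -0.3 0.05 0 0 0 45;0 0 0 0 0 0 45;0 0 0 0 0 0 45"

```text
time_s: 17.03
eef_pos: [470.1, 164.7, 216.8]
ee_rot: [0.001, -0.078, 0.997, 0.0]
force: [0.7, 0.4, -0.3]
grip_width: 0.451
grip_force: 0.0
```

```bash
python3 - <<'E'
from h import *
s=sense(); print(s["time_s"],s["eef_pos"],s["force"])
p=cam("wrist"); cv2.imwrite("pics/k.png",cv2.resize(p["pixels"][60:340,100:470],(792,600),interpolation=cv2.INTER_CUBIC))
E
```

```text
17.0333 [470.10347625 164.74674002 216.83225025] [ 0.68215061  0.37276961 -0.32568951]
```

View pics/k.png

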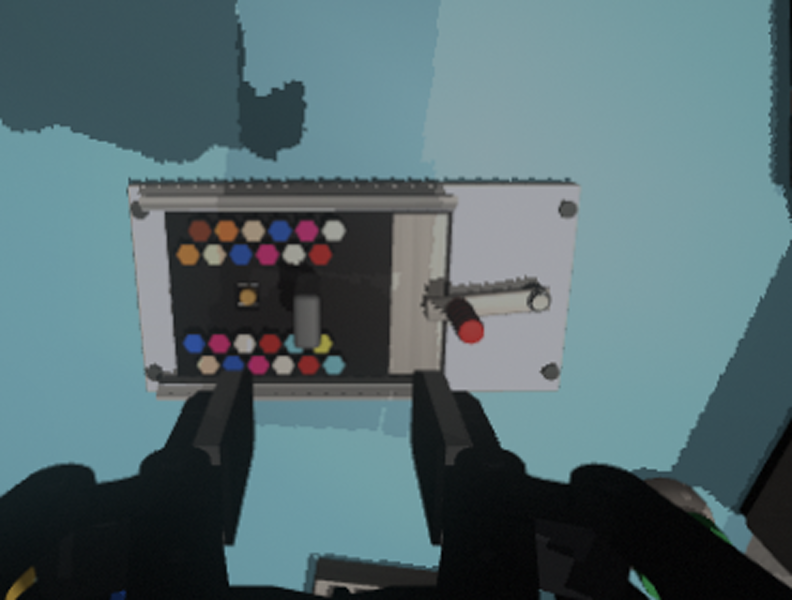

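The clip lies over the bare end: post at (539,301), knob top at (471,331), arm tip near (432,300). I'll check its angle against a projection before handing in.

```bash
python3 - <<'E'
from h import *
p=cam("wrist"); s=792/370
a=np.radians(99.0); D=np.array([510.2,176.8]); ux=np.array([np.cos(a),np.sin(a)]); uy=np.array([-ux[1],ux[0]])
for th in(0,.1,.2,.3):
  r=[]
  for d,z in((0,22.5),(46,60.5),(46,22.5),(64,22.5)):
    w=D+(112-d*np.cos(th))*ux-d*np.sin(th)*uy; r.append(((proj(p,[[*w,z]])[0]-[100,60]+.5)*s-.5).round(0).tolist())
  print(th,"post,knobtop,knobfoot,tip",r)
E
```

```text
0 post,knobtop,knobfoot,tip [[536.0, 300.0], [469.0, 323.0], [455.0, 300.0], [424.0, 300.0]]
0.1 post,knobtop,knobfoot,tip [[536.0, 300.0], [469.0, 331.0], [455.0, 308.0], [424.0, 311.0]]
0.2 post,knobtop,knobfoot,tip [[536.0, 300.0], [470.0, 340.0], [456.0, 315.0], [425.0, 321.0]]
0.3 post,knobtop,knobfoot,tip [[536.0, 300.0], [471.0, 348.0], [458.0, 322.0], [427.0, 331.0]]
```

It's about 0.08 rad from shut, which is inside the limit. There's plenty of time, so I'll nudge it to its stop with closed fingers.

>>> drive_tool:
  commands: "0.22 0.28 0 0 0 0 0;0.22 0.28 0 0 0 0 0;0.205 0.268 0 0 0 0 0;0 0 0 0 0 0 0;0 0 -0.3 0 0 0 0;0 0 -0.3 0 0 0 0;0 0 -0.3 0 0 0 0;0 0 -0.3 0 0 0 0;0 0 -0.25 0 0 0 0;0 0 -0.2 0 0 0 0;0 0 0 0 0 0 0;-0.04 -0.006 0 0 0 0 0;-0.04 -0.006 0 0 0 0 0;-0.02 -0.003 0 0 0 0 0;-0.02 -0.003 0 0 0 0 0;-0.01 -0.002 0 0 0 0 0;-0.01 -0.002 0 0 0 0 0;0 0 0 0 0 0 0;0 0 0 0 0 0 0"

```text
time_s: 18.72
eef_pos: [520.8, 246.1, 50.8]
ee_rot: [0.0, -0.079, 0.997, 0.0]
force: [-0.7, 0.4, -0.8]
grip_width: -0.0
grip_force: 0.0
```

>>> drive_tool:
  commands: "-0.01 -0.002 0 0 0 0 0;-0.01 -0.002 0 0 0 0 0;-0.01 0 0 0 0 0 0;0 0 0 0 0 0 0"

```text
time_s: 19.05
eef_pos: [517.7, 245.6, 50.7]
ee_rot: [0.0, -0.079, 0.997, -0.0]
force: [1.4, -1.5, -0.1]
grip_width: 0.005
grip_force: 0.6
```

>>> drive_tool:
  commands: "-0.01 -0.002 0 0 0 0 0;-0.01 -0.002 0 0 0 0 0;0 0 0 0 0 0 0"

```text
time_s: 19.3
eef_pos: [515.5, 245.3, 50.7]
ee_rot: [0.0, -0.079, 0.997, 0.0]
force: [0.5, 0.3, 0.4]
grip_width: -0.003
grip_force: 0.7
```

>>> drive_tool:
  commands: "-0.01 -0.001 0 0 0 0 0;-0.005 -0.001 0 0 0 0 0;0 0 0 0 0 0 0;0 0 0 0 0 0 0"

```text
time_s: 19.63
eef_pos: [514.6, 245.2, 50.9]
ee_rot: [0.001, -0.079, 0.997, 0.0]
force: [4.8, 0.4, 2.4]
grip_width: -0.002
grip_force: 2.2
```

>>> drive_tool:
  commands: "-0.01 -0.001 0 0 0 0 0;0 0 0 0 0 0 0;0 0 0 0 0 0 0"

```text
time_s: 19.88
eef_pos: [514.3, 245.2, 51.1]
ee_rot: [0.002, -0.079, 0.997, 0.0]
force: [6.5, 0.5, 1.5]
grip_width: 0.001
grip_force: 2.9
```

The push meets 6.5 N and stops moving, well above the clip's 1 N of friction, so it's at the stop. I'll back off, lift and check.

>>> drive_tool:
  commands: "0.05 0.01 0 0 0 0 0;0.1 0.015 0 0 0 0 0;0 0 0.1 0 0 0 0;0 0 0.3 0 0 0 0;0 0 0.35 0 0 0 0;0 0 0.35 0 0 0 0;-0.2 -0.3 0.35 0 0 0 0;-0.2 -0.3 0.15 0 0 0 0;-0.2 -0.2 0 0 0 0 0;0 0 0 0 0 0 0;0 0 0 0 0 0 0;0 0 0 0 0 0 0"

```text
time_s: 20.88
eef_pos: [471.4, 172.9, 204.8]
ee_rot: [-0.0, -0.079, 0.997, 0.0]
force: [-0.1, -0.5, 0.9]
grip_width: -0.002
grip_force: 0.0
```

```bash
python3 - <<'E'
from h import *
p=cam("wrist"); s=792/370
a=np.radians(99.0); D=np.array([510.2,176.8]); ux=np.array([np.cos(a),np.sin(a)]); uy=np.array([-ux[1],ux[0]])
for th in(0,.1):
  print(th,[((proj(p,[[*(D+(112-d*np.cos(th))*ux-d*np.sin(th)*uy),z]])[0]-[100,60]+.5)*s-.5).round(0).tolist() for d,z in((0,22.5),(46,60.5))])
cv2.imwrite("pics/l.png",cv2.resize(p["pixels"][60:340,100:470],(792,600),interpolation=cv2.INTER_CUBIC))
hsv=cv2.cvtColor(p["pixels"],cv2.COLOR_BGR2HSV); m=((hsv[...,0]<6)|(hsv[...,0]>174))&(hsv[...,1]>180)&(hsv[...,2]>120)
n,_,st,c=cv2.connectedComponentsWithStats(m.astype(np.uint8))
for i in range(1,n):
  if st[i,4]>15: print(((c[i]-[100,60]+.5)*s-.5).round(0),st[i,4])
E
```

```text
0 [[529.0, 302.0], [459.0, 327.0]]
0.1 [[529.0, 302.0], [459.0, 335.0]]
[254. 347.] 36
[293. 369.] 41
```

View pics/l.png

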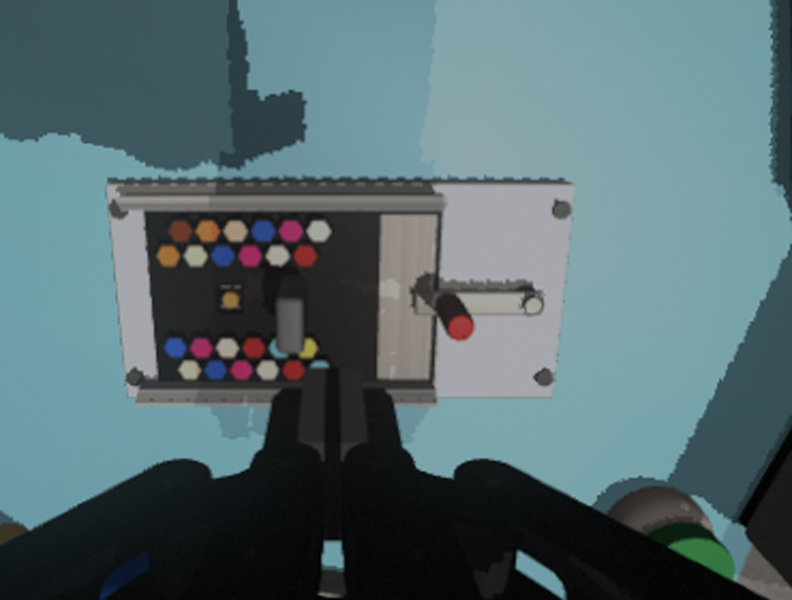

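The clip arm now points straight along the dock, with the knob top at (460,327), matching the projection for 0 rad. The dowel sits in the hole at (231,299) and the gripper is clear, so I'm handing in.

```bash
python3 -c "
from rig import finish_job
print(finish_job())"
```

```text
the job is handed in; nothing more can be done
None
```

The job is handed in at about 21 s: in the last wrist view the palette lies between the rails with the dowel in its hole, the clip is shut against its stop and the gripper is clear; no verdict came back.

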